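# Set the centrifuge rotor to its mark and cover it

## Task

Park the small centrifuge: turn its rotor until the white mark on the rotor points at the black pointer on the bowl's rim and leave it there, then take the loose grey cover from the counter by its knob and set it over the bowl, upright and fully down. Set the cover down rather than dropping it, keep it upright, and leave the other things on the counter where they stand.

Things in the scene. Friction and masses are not known exactly. Their poses are not given: they have to be found in the camera images.
- rotor (a joint): Angle of the centrifuge rotor, rad, growing counter-clockwise seen from above; it turns without stops either way and the reading is not wrapped. At 0 (or any whole number of turns) the white mark points at the pointer. It starts 0.8 to 5.5 rad. The rotor turns about a vertical axis against a light friction (about 0.04 N m), has no spring and stays where it is left.
- rotor_grip (a point): Point on the vertical rotor axis, 26 mm above the rotor's flat top and 19 mm below the top of the grip bar. The black grip bar stands across the middle of the rotor: 50 mm long, 15 mm thick, 45 mm high above the rotor's top, whose disc is 140 mm across. Axes turn with the rotor: the bar lies along x, the mark lies towards -x, z up. The bowl's rim around the rotor (inner radius 75 mm, outer 81 mm) is 6 mm above the rotor's flat top.
- rotor_mark (a point): Outer end of the white mark, a stripe 42 mm long and 9 mm wide on the dark steel rotor's flat top, running radially in line with the grip bar out to the rotor's edge; this point is 70 mm from the axis. Only one end of the bar has the stripe; six round wells lie around.
- index (a point): Point 70 mm from the rotor axis where the end of the mark belongs: just inside the tip of the black wedge-shaped pointer that is fixed on the white bowl's rim at the front of the centrifuge and points to the axis (a black rib carries on outwards over the deck).
- cover_seat (a point): Centre of the flat deck of the centrifuge, on the rotor axis, 85 mm above the counter: the middle of the cover's lower edge ends here. The white centrifuge housing (fixed) is 260 x 230 mm; z up, its front and the pointer lie towards this frame's -x. The bowl's wall stands 18 mm above the deck, 89 mm in radius at the foot and 81 mm at the top; the grip bar's top is 57 mm above the deck.
- cover_knob (a point): Centre, half-way up, of the knob of the loose cover: a black upright cylinder 30 mm in diameter and 44 mm high. The cover is a round grey cap, open below, 196 mm across at its lower edge and 69 mm high without the knob, inside radius 94 mm at the lower edge, 64 mm deep inside, about 0.28 kg. This point is on its axis, 91 mm above its lower edge and 22 mm above its flat top. z up. It stands open side down on the counter.
- cup: White sample cup, 58 mm across, 65 mm high, origin at its underside. Leave it alone.
- bottle: Amber jar with white cap, 50 mm across, 110 mm high, origin at its underside. Leave it alone.
- timer: White bench timer, 35 x 55 mm, 60 mm high, origin at its underside. Leave it alone.
- rack: Red tube rack, 75 x 160 mm, 50 mm high with tubes to about 96 mm, origin at its underside. Leave it alone.
- label_box: Cardboard box, 80 x 140 mm, 60 mm high, origin at its underside. Leave it alone.
- jar: White jar, 70 mm across, 100 mm high, origin at its underside. Leave it alone.

How it is judged:
By the outcome, as a careful person would: the job done as asked, in the order asked, and still so for the second after the job is handed in, with the robot touching nothing.
It also fails if it takes over 72 s, if anything falls off the work surface, if the arm or the gripper's body presses on something with over 40 N, if the wrist force passes 120 N, or if a joint passes its speed limit or range.

## Robot

A 6-joint arm with a two-finger parallel gripper is mounted at the origin on the work surface. World frame = base frame: x ahead of the robot, y to its left, z up, the work surface at z = 0. Lengths are in m, angles in rad, forces in N, time in s.
With the tool pointing down it reaches from about 0.35 to 0.8 m from the base axis. Payload 7.3 kg.
Tool frame: the origin (TCP) lies on the front face of the gripper's body, between the roots of the fingers; the fingertips stand 73 mm ahead of it and the grasp point (between the pads) lies 54 mm ahead of it (env.tip_reach is the distance from the TCP to the fingertips, in m); z points along the fingers, x is the direction in which the jaws open and shut, and the axes are right-handed (so a half turn about z gives the same grasp; the last joint's range is limited). The gripper opens to 85 mm and grips with 20 to 120 N. Pads are 22 mm wide; open, the fingers measure 114 mm over their backs; the gripper's body (76 mm by 85 mm) begins 54 mm behind the grasp point. The pads swing forward as they close: fully open they stand 13 mm farther back than shut.
Start: joints at [-1.329, 0.342, 1.524, -0, 1.275, -0.146], TCP at [0.199, -0.486, 0.304] pointing down, gripper open.
Joint ranges: [-2.53, 2.53], [-0.77, 2.02], [0.04, 2.7], [-1, 4.14], [0.28, 2.66], [-3.11, 3.11]. Speed limits (rad/s): [2.57, 2.57, 3.14, 3.14, 3.14, 3.14].

## Interface

Orientations are given as [roll, pitch, yaw] about the fixed x, y, z axes, in that order (R = Rz(yaw) Ry(pitch) Rx(roll)).
In Python, from station import env gives the robot as it stands.
- The arm moves only by the tool arm_command, never from a script. Its argument "plan" is a list of rows, each an object with "hand": the finger opening in m, from 0 to 0.0854; "dp": the shift along the tool's x, y, z in m, a list of three; "angular": the turn, a rotation vector about the tool's x, y, z in rad, a list of three. A call has 1 to 10 rows; each row shifts and turns the pose as measured when the row begins, along the tool's axes as they then stand; what a row does not reach is not made up. A row lasts 1/12 s, in which the tool goes at most 41.7 mm and 7.16 degrees, less where a joint would pass 70% of its speed; a pose out of reach is approached as far as the arm can. A call with a gripper value outside its range is refused whole. The fingers move at their own pace and stop on an object; "grip_force" is the grip in N (left out, the last holds). Time passes only in rows, so rows that do not move let the fingers close. It gives the time, the measured TCP pose, the force and the opening at its end, in the units of the state.
- env.sense(): the state, without advancing time (a new reading comes with each control period).
- env.snapshot(name): name is "scene" or "top"; returns a dict with "frame" (420x560x3 uint8, red, green, blue), "range_z" (420x560 float32, m along the optical axis (not along the pixel's ray), 0 where there is no reading), "camera_matrix" (3x3 intrinsics, pixels), "xyz" and "rotation" of the camera in the world. Camera axes: x right, y down, z forward; pixel columns grow to the right and rows downward; lengths in m; the calibration is good to about 2 mm. A picture is of the moment at which its call begins.
- env.close_job(): hands the job in, once; it reports no verdict.
The state is a dict: "clock": time; "joint_positions": joint angles; "dq": joint speeds; "tau": joint torques, N m; "eef_pos": TCP position; "tcp_rot": TCP orientation; "ft_force": force on the tool from outside, world axes, zero at the start; "torque": the same for the moment, N m; "gripper_width": finger opening in m.
Only numpy, scipy, OpenCV 4.12 (cv2) and the standard library are available. Lean on these libraries where they do the work, as an engineer would, in place of code of your own. Each camera call takes 0.05 s, during which the arm holds its last target. There are 200 camera calls.

## Working session

There is one attempt and no reset: what is moved stays moved. The work goes in short steps, Python scripts to look and compute and a tool call to move; the robot and the scene stay as the last step left them, time stands still between calls to the robot, and variables do not carry over. Pictures are saved under pics/ and viewed, on a budget of 10 in all, crops included, one or two more only if the job needs it, and the job is handed in when it is done.

Besides the shell and the picture viewer there is one more tool, called after "Emit:" as name([rows], argument=value, ...), one row to a line, values as JSON. arm_command: Moves the arm, as the interface text tells. Its arguments: {"type":"object","properties":{"plan":{"type":"array","items":{"type":"object","properties":{"hand":{"type":"number"},"dp":{"type":"array","items":{"type":"number"}},"angular":{"type":"array","items":{"type":"number"}}}}},"grip_force":{"type":"number"}},"required":["plan"]}

```bash
mkdir -p pics; ls
cat > h.py <<'E'
import numpy as np, cv2
from station import env
def save(s,n): cv2.imwrite('pics/'+n,s['frame'][:,:,::-1])
def cloud(s):
    z=s['range_z']; K=np.array(s['camera_matrix']); v,u=np.mgrid[:z.shape[0],:z.shape[1]]
    p=np.stack([(u-K[0,2])/K[0,0]*z,(v-K[1,2])/K[1,1]*z,z],-1)
    w=p@np.array(s['rotation']).T+np.array(s['xyz']); w[z==0]=np.nan
    return w
E
python3 - <<'E'
from h import *
for n in('scene','top'):
    s=env.snapshot(n); save(s,n+'0.png'); print(n,s['xyz'],s['rotation'],s['camera_matrix']); np.savez(n+'0.npz',**s)
print(env.sense())
a=[cv2.imread(f'pics/{n}0.png') for n in('scene','top')]
E
```

```text
pics
scene [ 1.22266617 -1.01541435  0.92784967] [-2.18624094e+00  1.57960700e-03  5.45445803e-01] [[512.78806182   0.         283.97131118]
 [  0.         512.78806182 205.34081764]
 [  0.           0.           1.        ]]
top [ 0.51637376 -0.01405963  1.51113023] [-3.08959581  0.01486058 -1.58163829] [[393.52029825   0.         275.04658839]
 [  0.         393.52029825 213.63002673]
 [  0.           0.           1.        ]]
{'clock': 0.1, 'joint_positions': array([-1.32902045e+00,  3.42648021e-01,  1.52492299e+00, -3.14498653e-05,
        1.27538436e+00, -1.45993970e-01]), 'dq': array([-3.25306328e-05, -2.13767032e-03, -4.12522826e-03,  9.65128213e-04,
        1.56065608e-04, -6.64673445e-04]), 'tau': array([ 9.94536276e-04, -4.34449375e+01, -2.46490699e+01, -1.63859304e-04,
        4.71086270e-03, -2.38852829e-05]), 'eef_pos': array([ 0.19847025, -0.48576287,  0.30329747]), 'tcp_rot': array([-3.14142417e+00,  1.35260143e-03, -1.18301719e+00]), 'ft_force': array([-0.64473552, -0.78535961, -0.86617374]), 'torque': array([-0.04662937,  0.01918996, -0.00587448]), 'gripper_width': 0.08562148504253365}
```

View pics/top0.png

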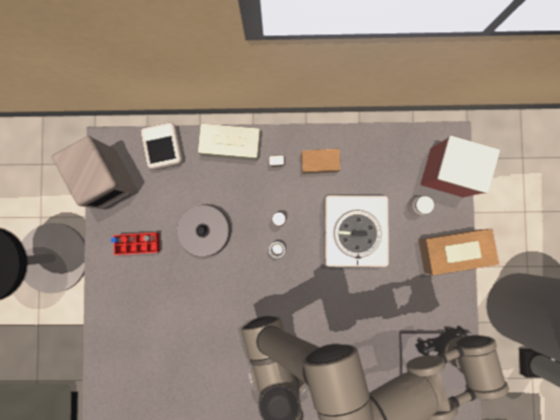

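View pics/scene0.png

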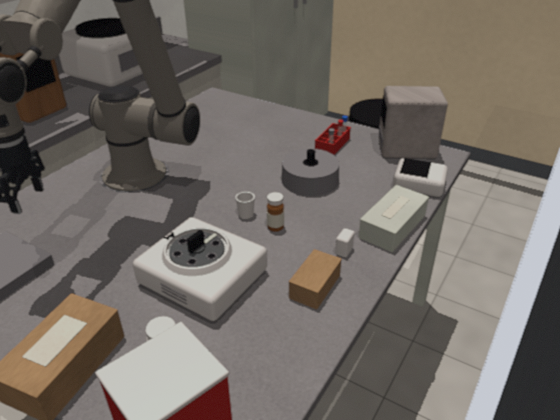

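The top view shows the centrifuge at about (357,233) with its pointer at (358,259) and the white mark at (344,232). The cover's knob is at (203,230), and the cup and jar stand between the centrifuge and the cover. The scene view agrees.

```bash
sed -i "s/^from station/from scipy.spatial.transform import Rotation as Ro\nfrom station/; s/np.array(s\['rotation'\]).T/Ro.from_euler('xyz',s['rotation']).as_matrix().T/" h.py
cat >> h.py <<'E'
def plane(s,uv,z):
    K=np.array(s['camera_matrix']); uv=np.atleast_2d(uv).astype(float)
    r=np.c_[(uv-K[:2,2])/[K[0,0],K[1,1]],np.ones(len(uv))]@Ro.from_euler('xyz',s['rotation']).as_matrix().T
    o=np.array(s['xyz']); return o+r*((z-o[2])/r[:,2])[:,None]
E
python3 - <<'E'
from h import *
for n in('top','scene'):
    s=dict(np.load(n+'0.npz')); w=cloud(s); f=s['frame'].astype(int); x,y,z=np.moveaxis(w,-1,0)
    print(n)
    c0=plane(s,[[357,233],[203,230]],.1) if n=='top' else c0
    near=np.hypot(x-c0[0,0],y-c0[0,1])
    # housing deck
    m=(abs(z-.085)<.006)&(near<.2)
    r=cv2.minAreaRect(w[m][:,:2].astype(np.float32)); print('deck',r,np.median(z[m]))
    # bar
    b=(z>.118)&(z<.16)&(near<.06); print('bar',b.sum(),w[b].mean(0),np.nanmax(z[b]))
    rt=(z>.09)&(near<.068)&(f.min(-1)>150); print('mark',rt.sum(),w[rt].mean(0)); 
    d=w[rt][:,:2]
    pt=(near>.068)&(near<.115)&(f.max(-1)<60)&(z>.08); print('pointer',pt.sum(),w[pt].mean(0))
    nc=np.hypot(x-c0[1,0],y-c0[1,1]); k=(z>.085)&(nc<.05); print('knob',k.sum(),w[k].mean(0),z[k].max())
    t=(z>.062)&(z<.076)&(nc<.15); print('covertop',t.sum(),cv2.minEnclosingCircle(w[t][:,:2].astype(np.float32)),np.median(z[t]))
    for nm,a in(('deck',m),('knob',k)): print(nm,np.argwhere(a).mean(0))
for nm,p in dict(cup=(277,249),bottle=(279,218)).items():
    print(nm,plane(dict(np.load('top0.npz')),p,.08))
s=dict(np.load('top0.npz'));c=s['frame'][180:285,305:410,::-1]; cv2.imwrite('pics/crop1.png',cv2.resize(c,(735,735)[:1]*2 if 0 else (600,600),interpolation=cv2.INTER_CUBIC))
E
```

```text
top
deck ((0.5267199277877808, -0.2892553210258484), (0.22529837489128113, 0.2568129301071167), 88.55037689208984) 0.08439584292113267
bar 66 [ 0.51714413 -0.2882679   0.14016311] 0.1462472633445655
mark 42 [ 0.52597904 -0.24174696  0.09750364]
pointer 0 [nan nan nan]
knob 64 [0.53433934 0.27095691 0.10947966] 0.11981967244924596
covertop 1914 ((0.5342764258384705, 0.2724863588809967), 0.09444891661405563) 0.06810446936870707
deck [229.2130834  357.13618975]
knob [229.9375   200.984375]
scene
deck ((0.5301633477210999, -0.28627631068229675), (0.22765949368476868, 0.2581937313079834), 88.65174102783203) 0.08351427856330779
bar 191 [ 0.52266744 -0.28871974  0.13267404] 0.14427152149125033
mark 35 [ 0.51759115 -0.27039596  0.0958849 ]
pointer 11 [ 0.43506007 -0.28494478  0.10201972]
knob 92 [0.53932542 0.27086853 0.10280111] 0.11517884485623753
covertop 1254 ((0.5363622903823853, 0.2775692939758301), 0.09910199791193008) 0.06798229198443301
deck [261.99073034 202.01488764]
knob [154.18478261 310.        ]
cup [[0.46263093 0.00071131 0.08      ]]
bottle [[ 0.57499772 -0.00781555  0.08      ]]<stdin>:14: RuntimeWarning: Mean of empty slice.
  ret = um.true_divide(
```

View pics/crop1.png

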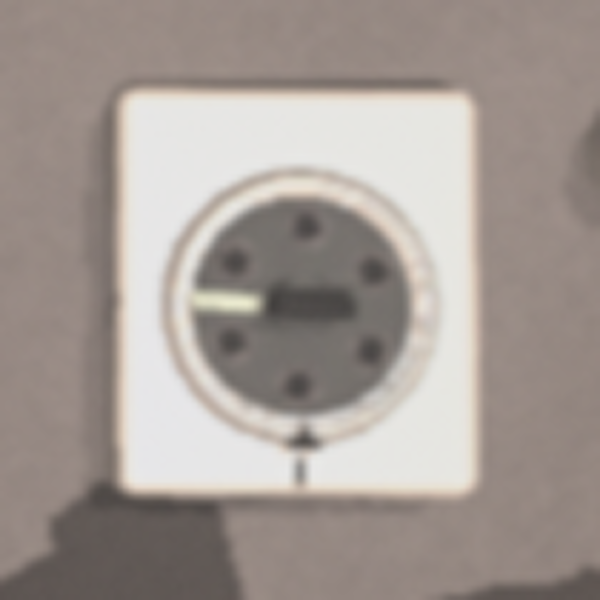

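The crop shows the rotor centre near crop (301,305). The mark runs left from it, with its outer end at (193,300), and the pointer is at (303,430). I need about +92° CCW. Next I'll refine the centre and angles.

Run:
```python
from h import *
s=dict(np.load('top0.npz')); g=cv2.cvtColor(s['frame'],cv2.COLOR_RGB2GRAY)
u0,v0,k=305,180,6
c=cv2.resize(s['frame'][180:285,305:410],None,fx=k,fy=k,interpolation=cv2.INTER_CUBIC)
def full(p): return (np.array(p,float)+.5)/k-.5+[u0,v0]
g=cv2.cvtColor(c,cv2.COLOR_RGB2GRAY).astype(np.uint8)
yy,xx=np.mgrid[:g.shape[0],:g.shape[1]]; rr=np.hypot(xx-316,yy-320)
m=((g<165)&(rr<130)).astype(np.uint8)
cn=max(cv2.findContours(m,cv2.RETR_EXTERNAL,cv2.CHAIN_APPROX_NONE)[0],key=cv2.contourArea)
e=cv2.fitEllipse(cv2.convexHull(cn)); print('ell',e)
C=plane(s,full(e[0]),.097)[0]; print('rotor c',C)
mk=((g>165)&(rr<108)); 
mp=np.argwhere(mk)[:,::-1]; print('mark px',len(mp),mp.mean(0))
M=plane(s,full(mp),.097)[:,:2]; md=M.mean(0)-C[:2]; print('mark ang',np.degrees(np.arctan2(md[1],md[0])),np.hypot(*md), cv2.fitLine(M.astype(np.float32),2,0,.01,.01).ravel())
bp=np.argwhere((g<85)&(rr<70))[:,::-1]; B=plane(s,full(bp),.142)[:,:2]; r=cv2.minAreaRect(B.astype(np.float32)); print('bar',B.mean(0),r)
wp=np.argwhere((g<130)&(yy>440)&(abs(xx-316)<40)&(yy<475)&(rr<150))[:,::-1]; print(len(wp),wp.mean(0))
W=plane(s,full(wp.mean(0)),.103)[0][:2]-C[:2]; print('ptr',np.degrees(np.arctan2(W[1],W[0])),np.hypot(*W))
w=cloud(s); x,y,z=np.moveaxis(w,-1,0); mm=(abs(z-.068)<.006)&(np.hypot(x-.534,y-.272)<.12)
p=np.argwhere(mm)[:,::-1].astype(np.float32); h=cv2.convexHull(p); e=cv2.fitEllipse(h); print('cover',e,plane(s,e[0],.066))
kn=np.argwhere((cv2.cvtColor(s['frame'],cv2.COLOR_RGB2GRAY)<50)&(np.hypot(*(np.mgrid[:420,:560]-np.array([230,203])[:,None,None]))<12))[:,::-1]
print('knob',len(kn),kn.mean(0),plane(s,kn.mean(0),.10))
```

```text
ell ((316.3310241699219, 321.823486328125), (230.13552856445312, 232.74388122558594), 130.5506591796875)
rotor c [ 0.51658922 -0.28744799  0.097     ]
mark px 1183 [238.8419273  316.49957735]
mark ang 85.4362554615854 0.04618067281098308 [ 0.08318333  0.9965343   0.52026373 -0.24141373]
bar [ 0.51816911 -0.28311494] ((0.5187804698944092, -0.28410395979881287), (0.05128619819879532, 0.01863059401512146), 87.83020782470703)
324 [318.80246914 462.52160494]
ptr 178.964137613834 0.08321095248683241
cover ((202.9282684326172, 230.13145446777344), (50.58476257324219, 51.00675964355469), 33.76737594604492) [[0.53410433 0.27264482 0.066     ]]
knob 44 [203.47727273 229.13636364] [[0.53723852 0.26391649 0.1       ]]
```

Emit:
arm_command([
  {"dp":[0,0,0],"angular":[0,0,-0.12],"hand":0.06},
  {"dp":[0,0,0],"angular":[0,0,-0.12],"hand":0.06},
  {"dp":[0,0,0],"angular":[0,0,-0.12],"hand":0.06},
  {"dp":[0,0,0],"angular":[0,0,-0.12],"hand":0.06},
  {"dp":[0,0,0],"angular":[0,0,-0.12],"hand":0.06},
  {"dp":[0,0,0],"angular":[0,0,-0.12],"hand":0.06},
  {"dp":[0,0,0],"angular":[0,0,-0.12],"hand":0.06},
  {"dp":[0,0,0],"angular":[0,0,-0.12],"hand":0.06},
  {"dp":[0,0,0],"angular":[0,0,-0.12],"hand":0.06},
  {"dp":[0,0,0],"angular":[0,0,-0.06],"hand":0.06},
])

```text
clock: 0.93
eef_pos: [0.198, -0.4838, 0.2989]
tcp_rot: [-3.13, 0.003, 0.004]
ft_force: [0.5, -0.4, 0.9]
gripper_width: 0.0601
```

Emit:
arm_command([
  {"dp":[0.032,-0.02,0],"angular":[0,0,0.025],"hand":0.06},
  {"dp":[0.032,-0.02,0],"angular":[0,0,0.025],"hand":0.06},
  {"dp":[0.032,-0.02,0],"angular":[0,0,0],"hand":0.06},
  {"dp":[0.032,-0.02,0],"angular":[0,0,0],"hand":0.06},
  {"dp":[0.032,-0.02,0],"angular":[0,0,0],"hand":0.06},
  {"dp":[0.032,-0.02,0],"angular":[0,0,0],"hand":0.06},
  {"dp":[0.032,-0.02,0],"angular":[0,0,0],"hand":0.06},
  {"dp":[0.032,-0.02,0],"angular":[0,0,0],"hand":0.06},
  {"dp":[0.032,-0.02,0],"angular":[0,0,0],"hand":0.06},
  {"dp":[0.032,-0.02,0],"angular":[0,0,0],"hand":0.06},
])

```text
clock: 1.77
eef_pos: [0.5322, -0.292, 0.2952]
tcp_rot: [-3.126, 0.011, -0.057]
ft_force: [0.7, -0.8, 0.6]
gripper_width: 0.0598
```

Emit:
arm_command([
  {"dp":[-0.015,-0.004,0],"angular":[-0.015,0.011,0],"hand":0.06},
  {"dp":[0,0,0.035],"angular":[0,0,0],"hand":0.06},
  {"dp":[0,0,0.035],"angular":[0,0,0],"hand":0.06},
  {"dp":[0,0,0],"angular":[0,0,0],"hand":0.06},
])

```text
clock: 2.1
eef_pos: [0.5258, -0.2804, 0.2208]
tcp_rot: [-3.14, -0.003, -0.046]
ft_force: [-1.0, -0.3, -1.6]
gripper_width: 0.06
```

Emit:
arm_command([
  {"dp":[-0.009,0.006,0],"angular":[0,0,0],"hand":0.06},
  {"dp":[0,0,0],"angular":[0,0,0],"hand":0.06},
  {"dp":[0,0,0],"angular":[0,0,0],"hand":0.06},
])

```text
clock: 2.35
eef_pos: [0.5156, -0.2867, 0.2219]
tcp_rot: [-3.139, -0.001, -0.045]
ft_force: [0.6, -0.9, 1.0]
gripper_width: 0.0599
```

Run:
```python
from h import *
s=env.snapshot('scene'); c=s['frame'][190:320,110:290,::-1]
cv2.imwrite('pics/a1.png',cv2.resize(c,(720,520),interpolation=cv2.INTER_CUBIC)); print(env.sense()['eef_pos'],env.sense()['tcp_rot'])
```

```text
[ 0.51563709 -0.28697923  0.2222957 ] [-3.13954945e+00 -1.56450455e-03 -4.55580374e-02]
```

View pics/a1.png

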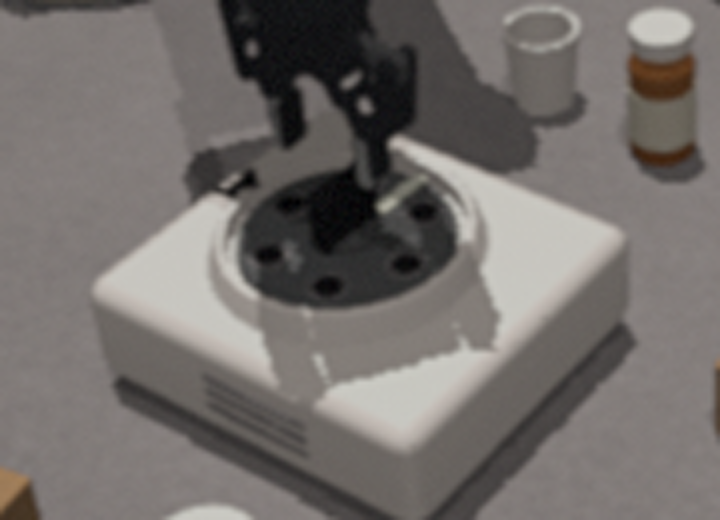

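The fingers, at (288,130) and (370,165), straddle the bar at (340,205). I'll descend and grip lightly.

Emit:
arm_command([
  {"dp":[0.001,0,0.02],"angular":[0,0,0],"hand":0.06},
  {"dp":[0,0,0.014],"angular":[0,0,0],"hand":0.06},
  {"dp":[0,0,0.007],"angular":[0,0,0],"hand":0.06},
  {"dp":[0,0,0],"angular":[0,0,0],"hand":0.06},
  {"dp":[0,0,0],"angular":[0,0,0],"hand":0.03},
  {"dp":[0,0,0],"angular":[0,0,0],"hand":0.015},
  {"dp":[0,0,0],"angular":[0,0,0],"hand":0.01},
  {"dp":[0,0,0],"angular":[0,0,0],"hand":0.01},
  {"dp":[0,0,0],"angular":[0,0,0],"hand":0.01},
], grip_force=20)

```text
clock: 3.15
eef_pos: [0.5183, -0.2919, 0.1914]
tcp_rot: [3.133, -0.014, -0.049]
ft_force: [5.8, -0.1, -9.7]
gripper_width: 0.015
```

Emit:
arm_command([
  {"dp":[0,0,0],"angular":[0,0,0],"hand":0.04},
  {"dp":[0,0,0],"angular":[0,0,0],"hand":0.04},
  {"dp":[0,0,0],"angular":[0,0,0],"hand":0.04},
])

```text
clock: 3.4
eef_pos: [0.5188, -0.2919, 0.1924]
tcp_rot: [3.132, -0.016, -0.049]
ft_force: [-0.3, 0.1, -0.3]
gripper_width: 0.0403
```

Emit:
arm_command([
  {"dp":[-0.001,-0.005,0.009],"angular":[0.01,-0.016,0],"hand":0.04},
  {"dp":[0,0,0],"angular":[0,0,0],"hand":0.04},
  {"dp":[0,0,0],"angular":[0,0,0],"hand":0.04},
])

```text
clock: 3.65
eef_pos: [0.5185, -0.2866, 0.1832]
tcp_rot: [-3.141, 0.0, -0.049]
ft_force: [0.6, -0.6, 0.4]
gripper_width: 0.0401
```

Emit:
arm_command([
  {"dp":[0,0,0],"angular":[0,0,0],"hand":0.02},
  {"dp":[0,0,0],"angular":[0,0,0],"hand":0.012},
  {"dp":[0,0,0],"angular":[0,0,0],"hand":0.012},
  {"dp":[0,0,0],"angular":[0,0,0],"hand":0.012},
])

```text
clock: 3.98
eef_pos: [0.5193, -0.2863, 0.1829]
tcp_rot: [-3.141, -0.001, -0.048]
ft_force: [-0.8, -0.4, -0.8]
gripper_width: 0.0146
```

Emit:
arm_command([
  {"dp":[0,0,0],"angular":[0,0,-0.08],"hand":0.012},
  {"dp":[0,0,0],"angular":[0,0,-0.08],"hand":0.012},
  {"dp":[0,0,0],"angular":[0,0,-0.08],"hand":0.012},
  {"dp":[0,0,0],"angular":[0,0,-0.08],"hand":0.012},
  {"dp":[0,0,0],"angular":[0,0,0],"hand":0.012},
])

```text
clock: 4.4
eef_pos: [0.5194, -0.2863, 0.1829]
tcp_rot: [-3.141, -0.001, 0.286]
ft_force: [1.6, 0.3, -1.2]
gripper_width: 0.0148
```

Works well; continuing, with 1.29 rad still to turn.

Emit:
arm_command([
  {"dp":[0,0,0],"angular":[0,0,-0.1],"hand":0.012},
  {"dp":[0,0,0],"angular":[0,0,-0.1],"hand":0.012},
  {"dp":[0,0,0],"angular":[0,0,-0.1],"hand":0.012},
  {"dp":[0,0,0],"angular":[0,0,-0.1],"hand":0.012},
  {"dp":[0,0,0],"angular":[0,0,-0.1],"hand":0.012},
  {"dp":[0,0,0],"angular":[0,0,-0.1],"hand":0.012},
  {"dp":[0,0,0],"angular":[0,0,-0.1],"hand":0.012},
  {"dp":[0,0,0],"angular":[0,0,-0.1],"hand":0.012},
  {"dp":[0,0,0],"angular":[0,0,0],"hand":0.012},
])

```text
clock: 5.15
eef_pos: [0.5195, -0.2862, 0.1829]
tcp_rot: [3.141, -0.001, 1.1]
ft_force: [1.1, 0.1, -0.0]
gripper_width: 0.0144
```

Emit:
arm_command([
  {"dp":[0,0,0],"angular":[0,0,-0.1],"hand":0.012},
  {"dp":[0,0,0],"angular":[0,0,-0.1],"hand":0.012},
  {"dp":[0,0,0],"angular":[0,0,-0.1],"hand":0.012},
  {"dp":[0,0,0],"angular":[0,0,-0.1],"hand":0.012},
  {"dp":[0,0,0],"angular":[0,0,-0.06],"hand":0.012},
  {"dp":[0,0,0],"angular":[0,0,0],"hand":0.012},
  {"dp":[0,0,0],"angular":[0,0,0],"hand":0.012},
])

```text
clock: 5.73
eef_pos: [0.5195, -0.2861, 0.1829]
tcp_rot: [3.141, -0.0, 1.546]
ft_force: [1.2, 1.0, -1.0]
gripper_width: 0.0144
```

Emit:
arm_command([
  {"dp":[0,0,0],"angular":[0,0,0],"hand":0.05},
  {"dp":[0,0,0],"angular":[0,0,0],"hand":0.05},
  {"dp":[0,0,0],"angular":[0,0,0],"hand":0.05},
  {"dp":[0,0,-0.03],"angular":[0,0,0],"hand":0.05},
  {"dp":[0,0,-0.04],"angular":[0,0,0],"hand":0.05},
  {"dp":[0,0,-0.04],"angular":[0,0,0],"hand":0.05},
  {"dp":[0.04,0,0],"angular":[0,0,0],"hand":0.05},
  {"dp":[0.04,0,0],"angular":[0,0,0],"hand":0.05},
  {"dp":[0.04,0,0],"angular":[0,0,0],"hand":0.05},
  {"dp":[0.04,0,0],"angular":[0,0,0],"hand":0.05},
])

```text
clock: 6.57
eef_pos: [0.5251, -0.13, 0.298]
tcp_rot: [-3.141, 0.0, 1.512]
ft_force: [0.8, -0.5, -0.1]
gripper_width: 0.0501
```

Emit:
arm_command([
  {"dp":[0.04,0,0],"angular":[0,0,0],"hand":0.06},
  {"dp":[0.04,0,0],"angular":[0,0,0],"hand":0.06},
  {"dp":[0.04,0,0],"angular":[0,0,0],"hand":0.06},
  {"dp":[0.04,0,0],"angular":[0,0,0],"hand":0.06},
  {"dp":[0.04,0,0],"angular":[0,0,0],"hand":0.06},
  {"dp":[0,0,0],"angular":[0,0,0],"hand":0.06},
])

```text
clock: 7.07
eef_pos: [0.5352, 0.0842, 0.3001]
tcp_rot: [3.139, -0.002, 1.506]
ft_force: [-0.6, -0.3, -0.6]
gripper_width: 0.0595
```

Run:
```python
from h import *
s=env.snapshot('top'); np.savez('top1.npz',**s); c=s['frame'][180:285,305:410,::-1]
cv2.imwrite('pics/a2.png',cv2.resize(c,(600,600),interpolation=cv2.INTER_CUBIC))
C=np.array([.5175,-.287])
k=6; c=cv2.resize(s['frame'][180:285,305:410],None,fx=k,fy=k,interpolation=cv2.INTER_CUBIC)
full=lambda p:(np.array(p,float)+.5)/k-.5+[305,180]
g=cv2.cvtColor(c,cv2.COLOR_RGB2GRAY)
yy,xx=np.mgrid[:g.shape[0],:g.shape[1]]; rr=np.hypot(xx-316,yy-321)
mp=np.argwhere((g>165)&(rr<108))[:,::-1]; M=plane(s,full(mp),.097)[:,:2]; md=M.mean(0)-C
print(len(mp),'mark',np.degrees(np.arctan2(md[1],md[0])),md,cv2.fitLine(M.astype(np.float32),2,0,.01,.01).ravel(), M.mean(0))
wp=np.argwhere((g<130)&(yy>440)&(abs(xx-316)<40)&(yy<475)&(rr<150))[:,::-1]; W=plane(s,full(wp),.103)[:,:2].mean(0)
rp=np.argwhere((g<130)&(yy>480)&(abs(xx-316)<25)&(yy<512))[:,::-1]; R=plane(s,full(rp),.085)[:,:2].mean(0)
print('wedge',W,W-C,'rib',R,R-C,len(rp)); 
m=((g<165)&(rr<130)).astype(np.uint8)
cn=max(cv2.findContours(m,0,1)[0],key=cv2.contourArea); e=cv2.fitEllipse(cv2.convexHull(cn)); print(plane(s,full(e[0]),.097))
print(env.sense()['eef_pos'],env.sense()['tcp_rot'])
```

```text
1041 mark -179.4917918314034 [-0.04802574 -0.00042599] [ 0.9996943  -0.02472455  0.46947426 -0.287426  ] [ 0.46947426 -0.28742599]
wedge [ 0.43338235 -0.2859237 ] [-0.08411765  0.0010763 ] rib [nan nan] [nan nan] 0
[[ 0.51660172 -0.287471    0.097     ]]
[0.53533961 0.08161825 0.30003991] [3.13891545e+00 3.28613330e-04 1.50565088e+00]<stdin>:12: RuntimeWarning: Mean of empty slice.
  ret = um.true_divide(
```

View pics/a2.png

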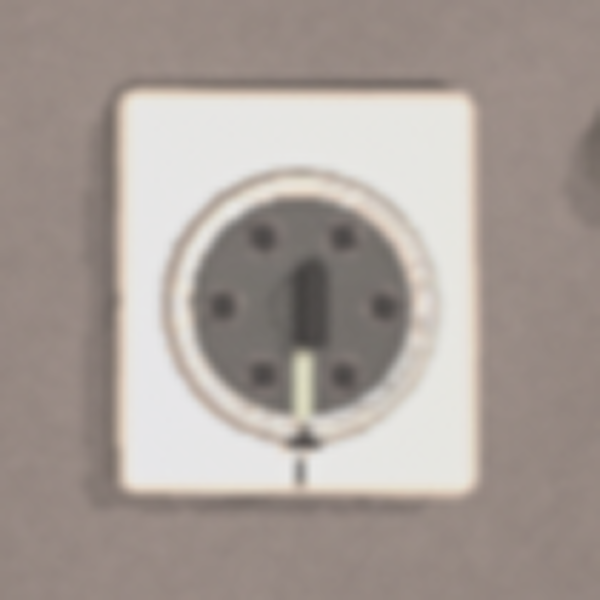

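The mark at (303,385) points at the wedge tip at (303,428), within about 0.6°. Next, the cover.

Emit:
arm_command([
  {"dp":[0.038,0,0],"angular":[0,0,-0.06],"hand":0.07},
  {"dp":[0.038,0,0],"angular":[0,0,0],"hand":0.07},
  {"dp":[0.038,0,0.02],"angular":[0,0,0],"hand":0.07},
  {"dp":[0.038,0,0.02],"angular":[0,0,0],"hand":0.07},
  {"dp":[0.025,0,0.02],"angular":[0,0,0],"hand":0.07},
  {"dp":[0,0,0.02],"angular":[0,0,0],"hand":0.07},
  {"dp":[0,0,0],"angular":[0,0,0],"hand":0.07},
  {"dp":[0,0,0],"angular":[0,0,0],"hand":0.07},
])

```text
clock: 7.78
eef_pos: [0.5431, 0.2559, 0.2186]
tcp_rot: [3.133, 0.005, 1.552]
ft_force: [1.3, 0.1, 0.4]
gripper_width: 0.0699
```

Emit:
arm_command([
  {"dp":[0.017,-0.007,0.02],"angular":[0.008,0.005,-0.015],"hand":0.07},
  {"dp":[0,0,0.01],"angular":[0,0,0],"hand":0.07},
  {"dp":[0,0,0],"angular":[0,0,0],"hand":0.07},
  {"dp":[0,0,0],"angular":[0,0,0],"hand":0.07},
])

```text
clock: 8.12
eef_pos: [0.5401, 0.2678, 0.1924]
tcp_rot: [3.136, -0.0, 1.56]
ft_force: [-0.2, -0.1, 0.1]
gripper_width: 0.0704
```

Run:
```python
from h import *
s=env.snapshot('scene'); c=s['frame'][90:220,240:420,::-1]
cv2.imwrite('pics/a3.png',cv2.resize(c,(720,520),interpolation=cv2.INTER_CUBIC)); print(env.sense()['eef_pos'],env.sense()['tcp_rot'])
```

```text
[0.54029285 0.26761008 0.19260736] [ 3.13527299e+00 -2.90644511e-04  1.55969860e+00]
```

View pics/a3.png

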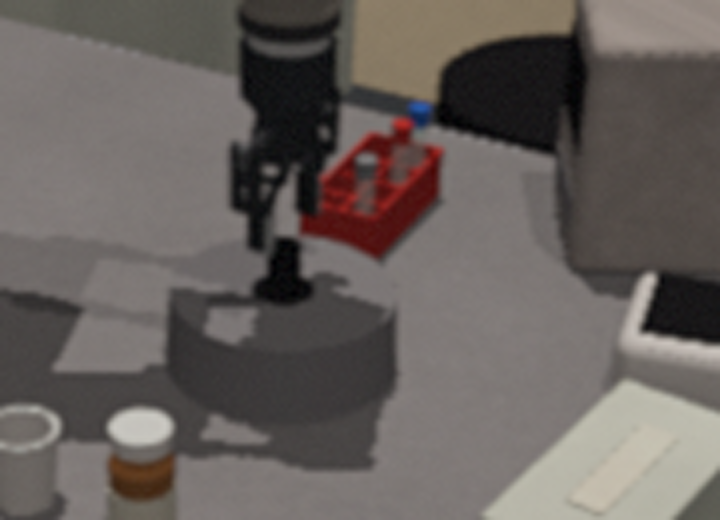

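The fingers, at (257,240) and (310,210), straddle the knob at (286,245). I'll correct a few mm and go down.

Emit:
arm_command([
  {"dp":[0.005,-0.004,0.012],"angular":[0.006,0,-0.01],"hand":0.07},
  {"dp":[0,0,0.018],"angular":[0,0,0],"hand":0.07},
  {"dp":[0,0,0.014],"angular":[0,0,0],"hand":0.07},
  {"dp":[0,0,0],"angular":[0,0,0],"hand":0.07},
  {"dp":[0,0,0],"angular":[0,0,0],"hand":0.07},
])

```text
clock: 8.58
eef_pos: [0.539, 0.2712, 0.1511]
tcp_rot: [3.133, -0.003, 1.567]
ft_force: [0.6, -0.2, 0.3]
gripper_width: 0.0703
```

Emit:
arm_command([
  {"dp":[0.001,-0.003,0.003],"angular":[0.009,-0.003,0],"hand":0.07},
  {"dp":[0,0,0],"angular":[0,0,0],"hand":0.07},
  {"dp":[0,0,0],"angular":[0,0,0],"hand":0.07},
])

```text
clock: 8.83
eef_pos: [0.5364, 0.2723, 0.1497]
tcp_rot: [3.141, -0.0, 1.567]
ft_force: [0.1, 0.5, 0.1]
gripper_width: 0.0704
```

Emit:
arm_command([
  {"dp":[0,0,0],"angular":[0,0,0],"hand":0.04},
  {"dp":[0,0,0],"angular":[0,0,0],"hand":0.025},
  {"dp":[0,0,0],"angular":[0,0,0],"hand":0.02},
  {"dp":[0,0,0],"angular":[0,0,0],"hand":0.02},
  {"dp":[0,0,0],"angular":[0,0,0],"hand":0.02},
], grip_force=50)

```text
clock: 9.25
eef_pos: [0.5371, 0.2731, 0.1518]
tcp_rot: [3.138, -0.002, 1.567]
ft_force: [0.4, -0.5, -2.9]
gripper_width: 0.0285
```

Emit:
arm_command([
  {"dp":[0,0,-0.01],"angular":[0,0,0],"hand":0.02},
  {"dp":[0,0,-0.02],"angular":[0,0,0],"hand":0.02},
  {"dp":[0,0,-0.025],"angular":[0,0,0],"hand":0.02},
  {"dp":[0,0,-0.025],"angular":[0,0,0],"hand":0.02},
  {"dp":[0,0,-0.025],"angular":[0,0,0],"hand":0.02},
  {"dp":[0,0,-0.025],"angular":[0,0,0],"hand":0.02},
  {"dp":[0,0,-0.025],"angular":[0,0,0],"hand":0.02},
  {"dp":[0,0,-0.015],"angular":[0,0,0],"hand":0.02},
  {"dp":[0,0,0],"angular":[0,0,0],"hand":0.02},
])

```text
clock: 10.0
eef_pos: [0.5336, 0.2709, 0.3276]
tcp_rot: [-3.131, 0.005, 1.567]
ft_force: [0.5, 0.6, -3.2]
gripper_width: 0.029
```

Emit:
arm_command([
  {"dp":[-0.012,0,0],"angular":[-0.01,0.006,0],"hand":0.02},
  {"dp":[-0.02,0,0],"angular":[0,0,0],"hand":0.02},
  {"dp":[-0.028,0,0],"angular":[0,0,0],"hand":0.02},
  {"dp":[-0.028,0,0],"angular":[0,0,0],"hand":0.02},
  {"dp":[-0.028,0,0],"angular":[0,0,0],"hand":0.02},
  {"dp":[-0.028,0,0],"angular":[0,0,0],"hand":0.02},
  {"dp":[-0.028,0,0],"angular":[0,0,0],"hand":0.02},
  {"dp":[-0.028,0,0],"angular":[0,0,0],"hand":0.02},
  {"dp":[-0.028,0,0],"angular":[0,0,0],"hand":0.02},
  {"dp":[-0.028,0,0],"angular":[0,0,0],"hand":0.02},
])

```text
clock: 10.83
eef_pos: [0.5249, 0.0039, 0.3142]
tcp_rot: [-3.122, -0.001, 1.576]
ft_force: [0.2, 0.4, -3.2]
gripper_width: 0.0285
```

Emit:
arm_command([
  {"dp":[-0.028,-0.001,-0.008],"angular":[-0.015,0,0],"hand":0.02},
  {"dp":[-0.028,-0.001,-0.002],"angular":[-0.002,0,0],"hand":0.02},
  {"dp":[-0.028,-0.001,-0.002],"angular":[-0.002,0,0],"hand":0.02},
  {"dp":[-0.028,-0.001,-0.002],"angular":[-0.002,0,0],"hand":0.02},
  {"dp":[-0.028,-0.001,-0.002],"angular":[-0.002,0,0],"hand":0.02},
  {"dp":[-0.028,-0.001,-0.002],"angular":[-0.002,0,0],"hand":0.02},
  {"dp":[-0.028,0,-0.002],"angular":[-0.002,0,0],"hand":0.02},
  {"dp":[-0.028,0,-0.002],"angular":[-0.002,0,0],"hand":0.02},
  {"dp":[-0.022,0,0],"angular":[-0.002,0,0],"hand":0.02},
  {"dp":[-0.01,0,0],"angular":[0,0,0],"hand":0.02},
])

```text
clock: 11.67
eef_pos: [0.5059, -0.2715, 0.3198]
tcp_rot: [-3.127, -0.008, 1.569]
ft_force: [1.1, 0.8, -3.5]
gripper_width: 0.0289
```

Emit:
arm_command([
  {"dp":[0,0,0],"angular":[0,0,0],"hand":0.02},
  {"dp":[0,0,0],"angular":[0,0,0],"hand":0.02},
])

```text
clock: 11.83
eef_pos: [0.5039, -0.2737, 0.3168]
tcp_rot: [-3.123, -0.011, 1.564]
ft_force: [-0.1, 0.2, -3.2]
gripper_width: 0.0287
```

Emit:
arm_command([
  {"dp":[-0.013,0.016,0],"angular":[-0.021,-0.009,0],"hand":0.02},
  {"dp":[0,0,0],"angular":[0,0,0],"hand":0.02},
  {"dp":[0,0,0],"angular":[0,0,0],"hand":0.02},
])

```text
clock: 12.08
eef_pos: [0.5192, -0.2835, 0.3144]
tcp_rot: [-3.141, -0.006, 1.566]
ft_force: [0.7, 0.1, -2.8]
gripper_width: 0.0287
```

Run:
```python
from h import *
st=env.sense(); print(st['eef_pos'],st['tcp_rot'])
s=env.snapshot('scene'); c=s['frame'][130:325,80:340,::-1]
cv2.imwrite('pics/a4.png',cv2.resize(c,(780,585),interpolation=cv2.INTER_CUBIC))
w=cloud(s);f=s['frame'].astype(int)
x,y,z=np.moveaxis(w,-1,0); t=(np.hypot(x-.52,y+.287)<.11)&(z>.225)&(z<.245)&(f.max(-1)-f.min(-1)<30)
h=t.sum(); p=w[t]; A=np.c_[p[:,:2],np.ones(h)]; q=np.linalg.lstsq(A,p[:,2],rcond=None)[0]; print('top plane',h,q, p.mean(0))
```

```text
[ 0.51924694 -0.28345614  0.31443498] [-3.14082262 -0.00556169  1.56637974]
top plane 2545 [-0.00621639  0.00707276  0.23578477] [ 0.53016274 -0.29506784  0.23040212]
```

View pics/a4.png

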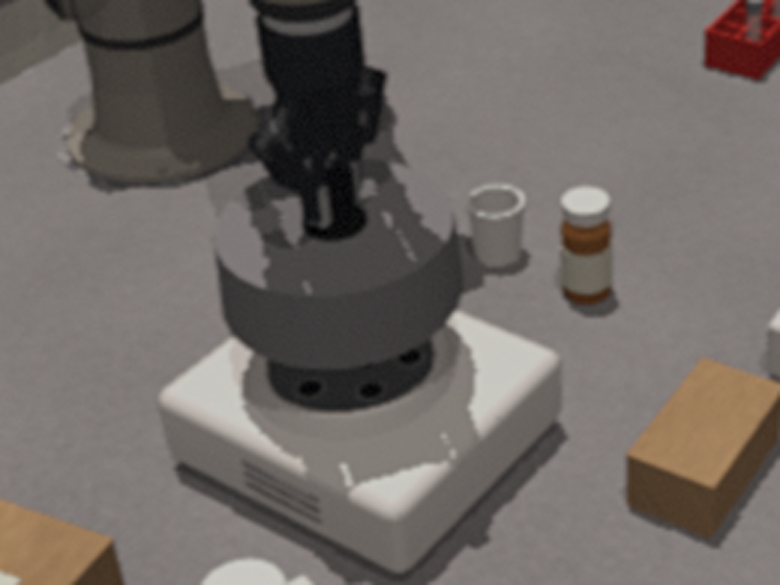

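The cover hangs upright over the bowl, with its top tilted less than 0.6°. Lowering now.

Emit:
arm_command([
  {"dp":[-0.003,0.001,0.012],"angular":[0,-0.004,0],"hand":0.02},
  {"dp":[0,0,0.012],"angular":[0,0,0],"hand":0.02},
  {"dp":[0,0,0.01],"angular":[0,0,0],"hand":0.02},
  {"dp":[0,0,0],"angular":[0,0,0],"hand":0.02},
  {"dp":[0,0,0],"angular":[0,0,0],"hand":0.02},
])

```text
clock: 12.55
eef_pos: [0.5201, -0.281, 0.2799]
tcp_rot: [-3.14, -0.002, 1.572]
ft_force: [-0.7, -0.6, -2.9]
gripper_width: 0.0288
```

Emit:
arm_command([
  {"dp":[-0.006,0,0],"angular":[0,0,0],"hand":0.02},
  {"dp":[0,0,0.006],"angular":[0,0,0],"hand":0.02},
  {"dp":[0,0,0.006],"angular":[0,0,0],"hand":0.02},
  {"dp":[0,0,0],"angular":[0,0,0],"hand":0.02},
])

```text
clock: 12.88
eef_pos: [0.5205, -0.2871, 0.2687]
tcp_rot: [3.141, -0.001, 1.573]
ft_force: [-1.6, 0.1, -3.6]
gripper_width: 0.0289
```

Emit:
arm_command([
  {"dp":[0,0,0.006],"angular":[0,0,0],"hand":0.02},
  {"dp":[0,0,0.006],"angular":[0,0,0],"hand":0.02},
  {"dp":[0,0,0.006],"angular":[0,0,0],"hand":0.02},
  {"dp":[0,0,0],"angular":[0,0,0],"hand":0.02},
])

```text
clock: 13.22
eef_pos: [0.5204, -0.2873, 0.2488]
tcp_rot: [3.141, -0.001, 1.573]
ft_force: [-0.2, -0.4, -3.5]
gripper_width: 0.0283
```

Emit:
arm_command([
  {"dp":[0,0,0.004],"angular":[0,0,0],"hand":0.02},
  {"dp":[0,0,0.003],"angular":[0,0,0],"hand":0.02},
  {"dp":[0,0,0.002],"angular":[0,0,0],"hand":0.02},
  {"dp":[0,0,0],"angular":[0,0,0],"hand":0.02},
])

```text
clock: 13.55
eef_pos: [0.5203, -0.2872, 0.2383]
tcp_rot: [3.141, -0.001, 1.573]
ft_force: [0.6, -0.5, -3.2]
gripper_width: 0.0288
```

Emit:
arm_command([
  {"dp":[0,0,0.001],"angular":[0,0,0],"hand":0.02},
  {"dp":[0,0,0.001],"angular":[0,0,0],"hand":0.02},
  {"dp":[0,0,0.001],"angular":[0,0,0],"hand":0.02},
])

```text
clock: 13.8
eef_pos: [0.5204, -0.2873, 0.2368]
tcp_rot: [3.14, -0.001, 1.573]
ft_force: [-4.8, 2.0, 7.7]
gripper_width: 0.0287
```

Contact came at the expected height (0.237). I'll release gently and lift straight up.

Emit:
arm_command([
  {"dp":[0,0,0],"angular":[0,0,0],"hand":0.04},
  {"dp":[0,0,0],"angular":[0,0,0],"hand":0.06},
  {"dp":[0,0,0],"angular":[0,0,0],"hand":0.07},
  {"dp":[0,0,0],"angular":[0,0,0],"hand":0.07},
  {"dp":[0,0,-0.015],"angular":[0,0,0],"hand":0.07},
  {"dp":[0,0,-0.03],"angular":[0,0,0],"hand":0.07},
  {"dp":[0,0,-0.035],"angular":[0,0,0],"hand":0.07},
  {"dp":[0,-0.035,0],"angular":[0,0,0],"hand":0.07},
  {"dp":[0,-0.035,0],"angular":[0,0,0],"hand":0.07},
  {"dp":[0,-0.035,0],"angular":[0,0,0],"hand":0.07},
])

```text
clock: 14.63
eef_pos: [0.4195, -0.2891, 0.322]
tcp_rot: [3.129, 0.007, 1.578]
ft_force: [0.8, -0.5, 0.5]
gripper_width: 0.07
```

Emit:
arm_command([
  {"dp":[0.03,0,-0.01],"angular":[0,0,0],"hand":0.07},
  {"dp":[0.03,0,0],"angular":[0,0,0],"hand":0.07},
  {"dp":[0.03,0,0],"angular":[0,0,0],"hand":0.07},
  {"dp":[0.03,0,0],"angular":[0,0,0],"hand":0.07},
  {"dp":[0.03,0,0],"angular":[0,0,0],"hand":0.07},
  {"dp":[0.03,0,0],"angular":[0,0,0],"hand":0.07},
  {"dp":[0,0,0],"angular":[0,0,0],"hand":0.07},
  {"dp":[0,0,0],"angular":[0,0,0],"hand":0.07},
])

```text
clock: 15.3
eef_pos: [0.4118, -0.1053, 0.3335]
tcp_rot: [3.123, 0.012, 1.565]
ft_force: [-1.3, -0.7, -0.1]
gripper_width: 0.0702
```

Run:
```python
from h import *
st=env.sense(); print(st['eef_pos'],st['ft_force'],st['clock'])
for n in('top','scene'):
    s=env.snapshot(n); f=s['frame'].astype(int); w=cloud(s)
    x,y,z=np.moveaxis(w,-1,0); t=(np.hypot(x-.518,y+.287)<.085)&(z>.12)&(z<.168)
    p=w[t]; q=np.linalg.lstsq(np.c_[p[:,:2]-[.518,-.287],np.ones(len(p))],p[:,2],rcond=None)[0]; print(n,len(p),q,np.median(p[:,2]))
    if n=='top':
        e=cv2.fitEllipse(cv2.convexHull(np.argwhere((np.hypot(x-.518,y+.287)<.13)&(abs(z-.153)<.008))[:,::-1].astype(np.float32))); print('centre',plane(s,e[0],.151),e)
        d=np.abs(f-np.load('top0.npz')['frame']).sum(-1)>90; print('changed outside', [ (nm,d[v-14:v+14,u-14:u+14].sum()) for nm,(u,v) in dict(cup=(277,249),bottle=(279,218),rack=(136,243),timer=(277,160),box=(320,160),jar=(424,205)).items()])
    else: cv2.imwrite('pics/a5.png',s['frame'][:,:,::-1])
```

```text
[ 0.41178691 -0.1052826   0.33349097] [-1.26561833 -0.66781817 -0.13493686] 15.3
top 1852 [-0.00162124 -0.00113788  0.1536987 ] 0.15361365857650622
centre [[ 0.5173382  -0.29087378  0.151     ]] ((361.3407897949219, 232.9564208984375), (54.28559875488281, 54.942203521728516), 119.91918182373047)
changed outside [('cup', np.int64(0)), ('bottle', np.int64(0)), ('rack', np.int64(0)), ('timer', np.int64(0)), ('box', np.int64(0)), ('jar', np.int64(0))]
scene 2159 [-1.42821019e-04  5.39169058e-04  1.53119711e-01] 0.15296969247540704
```

View pics/a5.png

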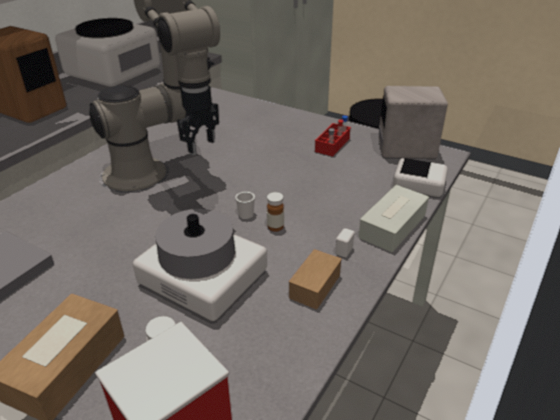

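The cover sits level on the deck at about (196,243). Its top is at 0.153–0.154 m, where 0.085 + 0.069 = 0.154 is expected, and the tilt is under 0.2°. Nothing else has changed, so I'm handing in.

```bash
python3 -c "
from station import env; print(env.close_job())"
```

```text
the job is handed in; nothing more can be done
None
```

The centrifuge is parked and the job is handed in at about 15 s on the robot's clock. I turned the rotor about 1.6 rad counter-clockwise by its bar and let go. Then I carried the cover over by its knob and lowered it until it touched, at the expected height, before releasing it.

**Rotor:** after release, the top view showed the white mark at the pointer within about 0.6°. The cover hides it now, so I could not check it again after the cover went on.

**Cover:** its top measured 0.153–0.154 m (0.154 expected) and tilted less than 0.2°, so it is upright and fully down. Its centre measured about 3 mm off in y from the rotor centre, within the 5 mm clearance. Some of that may be camera error.

**Other objects:** the top view showed no change at the cup, bottle, rack, timer, jar and the brown block at (320,160). I did not check the other box in the right-hand corner by image difference, though the arm did not go near it after the start.

**One correction:** the first grip on the bar was slightly tilted and off-centre and loaded the wrist with about 11 N. I opened, straightened and gripped again before turning. The highest wrist force in any reading was also about 11 N.

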